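Set the end cap of the revolving stamp rack

TASK

Set the knurled brass end cap on top of the revolving stamping-tool rack so that the rack will turn without wobbling: screw the cap down clockwise until it bottoms out on the washer, then back it off a quarter turn, and finish still holding it there in the gripper so that it cannot turn while its lock screw is tightened. The cap is thin-walled and pinches on its thread, so grip it gently, never over 60 N a finger, and leave the mallet, the jar and the wooden slicker beside the rack where they are.

Things in the scene. Friction and masses are not known exactly. Their poses are not given: they have to be found in the camera images.
- stand: Fixed round wooden foot of the revolving rack, 170 mm across, screwed to the bench; origin on the rack's upright axis at bench level. A fixed steel spindle 16 mm thick rises from it and carries the tool drum and, on its threaded top, the cap.
- washer (a point): Middle of the top face of the brass washer (31 mm across), 158 mm above the bench, on which the cap bottoms out. Below it the drum: a bush 28 mm across, then two wooden discs 190 mm across (top at 96 mm) with steel stamps standing in them 50 and 79 mm from the axis, none over 147 mm high. The drum turns freely on the spindle.
- cap: Knurled brass end cap, round, 36 mm across, 30 mm high (straight-sided from 2 to 25 mm up). Origin: middle of its underside, z up; 158 mm above the bench when bottomed out, 4 mm higher per full turn backed off. Its x axis runs along the dark groove on its top, to the lock screw in its side. Nothing stands beside it at its height: it can be gripped from above at any yaw.
- thread (a joint): How far the cap is unscrewed, rad: 0 = bottomed out (hard stop), growing as it turns anticlockwise seen from above; clockwise from above screws it down. Starts 3 to 6 from the bottom; a quarter turn is 1.57. About 0.05 N m of thread friction; stays where it is left.
- mallet: Wooden mallet standing on a face of its head (68 mm across, 95 mm high), handle level at 48 mm height reaching 220 mm along its x; origin under the middle of the head. A bystander.
- jar: Small amber glass jar with black lid, 64 mm across, 75 mm high; origin at the middle of its underside. A bystander.
- slicker: Turned pale wooden edge slicker standing upright, 38 mm across, 100 mm high; origin at the middle of its underside. A bystander.
Mind the look-alikes: they are no part of the job. What is shaped like the stand but blue, pink or white is not meant.

How it is judged:
By the outcome, as a careful person would: the job done as asked, in the order asked, and still so for the second after the job is handed in, while the arm keeps its last pose, push and grip.
It also fails if it takes over 54 s, if anything falls off the work surface, if the arm or the gripper's body presses on something with over 40 N, if the wrist force passes 120 N, or if a joint passes its speed limit or range.

ROBOT

A 6-joint arm with a two-finger parallel gripper is mounted at the origin on the work surface. World frame = base frame: x ahead of the robot, y to its left, z up, the work surface at z = 0. Lengths are in m, angles in degrees, forces in N, time in s.
With the tool pointing down it reaches from about 0.35 to 0.775 m from the base axis. Payload 5.5 kg.
Tool frame: the origin (TCP) lies between the finger pads, 19 mm behind the fingertips; this is the grasp point; z points along the fingers, y is the direction in which the jaws open and shut (so a half turn about z gives the same grasp; the last joint's range is limited). The gripper opens to 85 mm and grips with 20 to 120 N. Pads are 22 mm wide; open, the fingers measure 114 mm over their backs; the gripper's body (76 mm by 85 mm) begins 54 mm behind the grasp point. The pads swing forward as they close: fully open they stand 13 mm farther back than shut.
Start: joints at [-71.826, 17.945, 2.641, 74.691, 0, 82.002], TCP at [0.254, -0.516, 0.25] pointing down, gripper open.
Joint ranges: [-158.12, 158.12], [-49.38, 96.58], [-58.88, 72.47], [-126.05, 133.96], [-84.25, 85.87], [-180, 180]. Speed limits (degrees/s): [147.25, 147.25, 180, 180, 180, 180].

INTERFACE

Orientations are given as [roll, pitch, yaw] about the fixed x, y, z axes, in that order (R = Rz(yaw) Ry(pitch) Rx(roll)).
In Python, from cell import arm gives the robot as it stands. The module is installed in compiled form; this text tells all that it offers.
- The arm moves only by the shell command python3 -m inch 'ROWS' [OPENING] [FORCE]. ROWS is a JSON object of lists of equal length, an entry for each row: "xyz": the shift along the tool's x, y, z in mm, a list of three; "spin": the turn about the tool's z in rad. A call has 1 to 12 rows; each row is the pose to reach, as a shift and turn from the pose commanded when the call began, along the tool's axes at that moment; what a row does not reach only later rows make up. A row lasts 1/8 s, in which the tool goes at most 62.5 mm and 10.7 degrees, less where a joint would pass 70% of its speed; a pose out of reach is approached as far as the arm can. A call with a gripper value outside its range is refused whole. OPENING is the opening, from -1 (shut) to 1 (fully open), so that 0 is half open, set as the call begins (- or left out, the last holds). The fingers move at their own pace and stop on an object; FORCE is the grip in N (left out, the last holds). Time passes only in rows, so rows that repeat a pose let the fingers close. It gives the time, the measured TCP pose, the force and the opening at its end, in the units of the state.
- arm.state(): the state, without advancing time (a new reading comes with each control period).
- arm.camera(name): name is "scene" or "top"; returns the picture (400x640x3 uint8, red, green, blue); there is no depth.
- arm.get_calibration(name): a dict with "fx", "fy", "cx", "cy" (pixels), "rvec" (rotation vector, rad) and "tvec" (3), from world to camera coordinates, as OpenCV has them. Camera axes: x right, y down, z forward; pixel columns grow to the right and rows downward; lengths in m; the calibration is good to about 2 mm. A picture is of the moment at which its call begins. get_calibration takes no time and is no camera call.
- arm.close_job(): hands the job in, once; it reports no verdict.
Trained networks look in the newest picture that a camera, given by its name, has taken for a name from the list of things; names that differ only in an ending like _2 or _b are one class to them, and where a whole thing is asked for, a point or a joint stands for the part that bears it (a point fixed in the world has none). Each returns a list of dicts, best first, with "confidence" (0 to 1); they miss things now and then, are a little off and sometimes report something else, mostly with a low value. They report only what shows in the picture. A call takes as long as a camera call. They do not tell look-alikes from the thing itself.
- arm.outline_of(camera, thing): "region" (400x640 bool, what is visible of it) and "bbox" ([left, top, width, height] in pixels, round what is visible of it).
- arm.tip_of(camera, thing): "xy" ([column, row] in pixels: a listed point, or the origin of a listed thing).
The state is a dict: "clock": time; "joint_positions": joint angles; "qd": joint speeds; "joint_efforts": joint torques, N m; "position": TCP position; "eef_rot": TCP orientation; "contact_force": force on the tool from outside, world axes, zero at the start; "ft_torque": the same for the moment, N m; "gripper_width": finger opening in m.
Only numpy, scipy, OpenCV 4.12 (cv2) and the standard library are available. Lean on these libraries where they do the work, as an engineer would, in place of code of your own. Each camera call takes 0.05 s, during which the arm holds its last target.

## Working session

There is one attempt and no reset: what is moved stays moved. The work goes in short steps, Python scripts to look and compute and a shell command to move; the robot and the scene stay as the last step left them, time stands still between calls to the robot, and variables do not carry over. Pictures are saved under pics/ and viewed, and the job is handed in when it is done.

```bash
mkdir -p pics
cat > h.py <<'E'
import numpy as np, cv2
from cell import arm
def cal(n):
    c=arm.get_calibration(n); K=np.array([[c['fx'],0,c['cx']],[0,c['fy'],c['cy']],[0,0,1.]]); R=cv2.Rodrigues(np.array(c['rvec'],float))[0]; return K,R,np.array(c['tvec'],float)
def ray(n,uv):
    K,R,t=cal(n); d=R.T@np.linalg.solve(K,[uv[0],uv[1],1]); return -R.T@t,d
def atz(n,uv,z):
    o,d=ray(n,uv); return o+d*(z-o[2])/d[2]
def proj(n,p):
    K,R,t=cal(n); q=K@(R@np.array(p,float)+t); return q[:2]/q[2]
def snap(n,f):
    im=np.array(arm.camera(n)); cv2.imwrite('pics/'+f,im[:,:,::-1]); return im
E
python3 - <<'E'
from h import *
for n in ('scene','top'):
    snap(n,n+'0.png')
    for th in ('stand','cap','washer','mallet','jar','slicker'):
        for r in arm.tip_of(n,th)[:4]: print(n,th,np.round(r['xy'],1),round(r['confidence'],2))
    for r in arm.outline_of(n,'cap')[:4]: print(n,'capbox',r['bbox'],round(r['confidence'],2))
    K,R,t=cal(n);print(K[0,0],-R.T@t)
print(arm.state())
E
```

```text
scene stand [369.1 236.3] 0.8
scene stand [309.  123.7] 0.65
scene stand [311.2 306.7] 0.64
scene stand [289.4 192.5] 0.63
scene cap [312.3 284.4] 0.7
scene cap [306.8  85.6] 0.64
scene cap [285.6 153.9] 0.58
scene cap [370.4 203.2] 0.52
scene washer [306.9  82.9] 0.9
scene washer [286.6 161.9] 0.84
scene washer [367.8 207.4] 0.81
scene washer [308.8 284.8] 0.72
scene mallet [257.7 142.9] 0.87
scene jar [299.8 254.2] 0.65
scene jar [291.7 192.5] 0.52
scene slicker [243.1 214. ] 0.67
scene slicker [286.8 160.4] 0.58
scene capbox [279.3, 149.2, 13.9, 15.3] 0.54
scene capbox [297.9, 77.3, 9.7, 11.7] 0.52
scene capbox [303.7, 274.9, 13.8, 14.2] 0.52
scene capbox [363.6, 193.3, 16.9, 19.4] 0.5
462.782918094467 [1.11655486 0.49731385 1.16235592]
top stand [370.1 192.2] 0.88
top stand [275.8 203.2] 0.88
top stand [266.8 116.9] 0.73
top stand [427.1 282.4] 0.67
top cap [379.  190.1] 0.62
top cap [273.2 199. ] 0.6
top cap [258.7  99.5] 0.53
top cap [437.2 290.3] 0.5
top washer [262.5 101.5] 0.85
top washer [378.5 192.2] 0.8
top washer [270.9 200.2] 0.68
top washer [438.  287.6] 0.62
top malle
[... 308 characters left out ...]
7 0.00695541 1.5381652 ]
{'clock': 0.8, 'joint_positions': array([-7.18264973e+01,  1.79426055e+01,  2.64262227e+00,  7.46899260e+01,
       -1.01204113e-03,  8.20009886e+01]), 'qd': array([-0.03799841,  0.00644506,  0.17162793,  0.03669799, -0.08251556,
       -0.05267233]), 'joint_efforts': array([-5.53785303e-04, -4.80388641e+01,  2.98794115e+01, -2.55118039e-04,
       -1.14087832e-04,  2.18229296e-06]), 'position': array([ 0.25361762, -0.51610621,  0.25005656]), 'eef_rot': array([1.79990148e+02, 2.40638586e-03, 2.61725138e+01]), 'contact_force': array([0.14043004, 1.16440452, 0.45217827]), 'ft_torque': array([ 0.0018353 ,  0.01357091, -0.03583235]), 'gripper_width': 0.08520563129820075}
```

View pics/scene0.png

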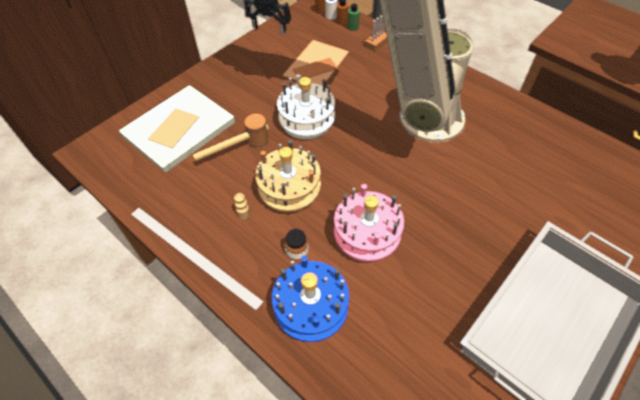

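View pics/top0.png

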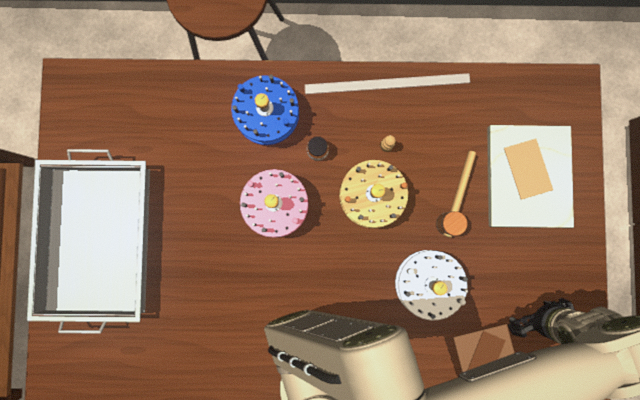

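The scene shows four racks. Their caps, as scene / top pixels:
- natural wood: (286,154) / (378,191)
- pink: (371,203) / (273,199)
- blue: (310,284) / (262,100)
- white: (306,85) / (437,289)

The description calls for wood and rules out blue, pink and white, so I choose the wooden one. Next comes a close crop and triangulation.

Run:
```python
from h import *
from scipy.optimize import least_squares
a=cv2.imread('pics/scene0.png')[130:215,245:330]; b=cv2.imread('pics/top0.png')[150:235,335:420]
cv2.imwrite('pics/crop0.png',np.hstack([cv2.resize(x,(400,400),interpolation=cv2.INTER_CUBIC) for x in (a,b)]))
for nm,uv1,uv2 in (('washer',(286.6,161.9),(378.5,192.2)),('stand',(289.4,192.5),(370.1,192.2)),('cap',(285.6,153.9),(379,190.1))):
    f=lambda p:np.r_[proj('scene',p)-uv1,proj('top',p)-uv2]
    r=least_squares(f,[.5,-.1,.1]);print(nm,r.x.round(4),r.fun.round(1))
for n,th,ids,z in (('scene','stand',(289.4,192.5),0),('top','stand',(370.1,192.2),0),('scene','washer',(286.6,161.9),.158),('top','washer',(378.5,192.2),.158)): print(n,th,atz(n,ids,z).round(4))
for th,s,t in (('mallet',(257.7,142.9),(447.3,221)),('jar',(299.8,254.2),(317.6,147.9)),('slicker',(243.1,214),(384.7,144.4))): print(th,atz('scene',s,0).round(3),atz('top',t,0).round(3))
# top disc ellipse fit in region
for n in('scene','top'):
  for r in arm.outline_of(n,'cap')[:5]:
    ys,xs=np.nonzero(r['region']); print(n,r['bbox'],len(xs),xs.mean(),ys.mean())
```

```text
washer [ 0.5554 -0.1569  0.1353] [-1.6 -0.2 -1.2  1. ]
stand [ 0.5661 -0.1472  0.0051] [-1.5 -0.2 -1.1  0.9]
cap [ 0.5579 -0.1538  0.1749] [-1.4 -0.2 -1.1  0.9]
scene stand [ 0.561  -0.1461  0.    ]
top stand [ 0.5693 -0.1511  0.    ]
scene washer [ 0.5653 -0.1386  0.158 ]
top washer [ 0.5561 -0.1573  0.158 ]
mallet [ 0.484 -0.369  0.   ] [ 0.486 -0.381  0.   ]
jar [0.697 0.026 0.   ] [0.701 0.007 0.   ]
slicker [ 0.71  -0.195  0.   ] [ 0.714 -0.195  0.   ]
scene [279.3, 149.2, 13.9, 15.3] 175 285.07428571428574 154.09142857142857
scene [297.9, 77.3, 9.7, 11.7] 115 304.3565217391304 83.7304347826087
scene [303.7, 274.9, 13.8, 14.2] 201 308.40796019900495 281.76616915422886
scene [363.6, 193.3, 16.9, 19.4] 182 370.44505494505495 202.94505494505495
top [265.1, 190.6, 11.0, 18.6] 154 271.2922077922078 200.37012987012986
top [428.9, 283.6, 17.4, 14.5] 175 439.3142857142857 287.39428571428573
top [373.0, 181.1, 11.0, 18.6] 171 377.35087719298247 190.67251461988303
top [253.5, 89.4, 16.6, 21.7] 179 261.9608938547486 100.1340782122905
```

View pics/crop0.png

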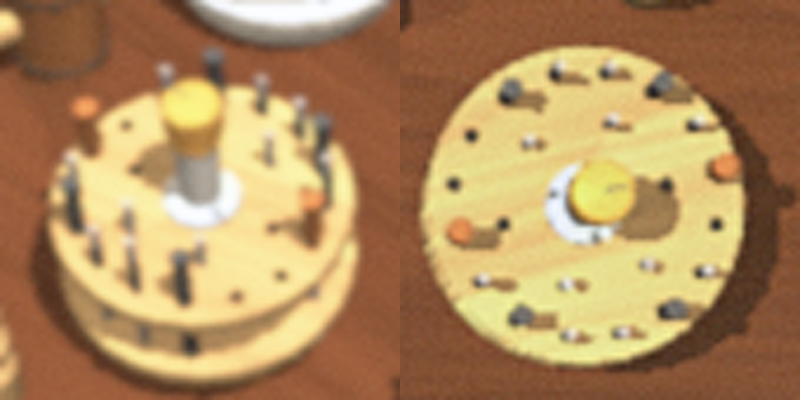

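The crop confirms it: a pale wooden drum with a white bush, and a brass cap at scene (285.5,152) and top (378,190.5). I'll refine the axis by colour and circle fits.

Run:
```python
from h import *
b=cv2.imread('pics/top0.png'); hsv=cv2.cvtColor(b,cv2.COLOR_BGR2HSV)
# wood disc, top view
m=((hsv[...,0]>14)&(hsv[...,0]<32)&(hsv[...,2]>150)).astype(np.uint8); m[:,:330]=0;m[:,420:]=0;m[:154]=0;m[235:]=0
m=cv2.morphologyEx(m,cv2.MORPH_CLOSE,np.ones((5,5)))
c=max(cv2.findContours(m,0,cv2.CHAIN_APPROX_NONE)[0],key=cv2.contourArea)
h=cv2.convexHull(c); e=cv2.fitEllipse(h); print(e, atz('top',e[0],.096).round(4))
print('expected px dia',np.linalg.norm(proj('top',[.6,-.15,.096])-proj('top',[.41,-.15,.096])))
for z in (.188,.191): print('captop top',atz('top',(378,190.5),z).round(4),'scene',atz('scene',(285.7,151.5),z).round(4))
s=cv2.imread('pics/scene0.png'); hs=cv2.cvtColor(s,cv2.COLOR_BGR2HSV)
m=((hs[...,0]>14)&(hs[...,0]<32)&(hs[...,2]>110)).astype(np.uint8); m[:,:250]=0;m[:,325:]=0;m[:145]=0;m[215:]=0
def pred(p):
  outs=[]
  for n in('scene','top'):
    outs.append((n,[proj(n,[p[0],p[1],z]).round(1).tolist() for z in (0,.096,.160,.190)]))
  return outs
for p in ((.558,-.153),(.562,-.150),(.565,-.148)): print(p,pred(p))
# overlay
for n in('scene','top'):
  im=cv2.imread('pics/%s0.png'%n); k=5
  x0,y0=(245,130) if n=='scene' else (335,150)
  big=cv2.resize(im[y0:y0+85,x0:x0+85],None,fx=k*.94,fy=k*.94,interpolation=cv2.INTER_CUBIC)
  P=np.array(atz('top',e[0],.096))
  for R,z in((.095,.096),(.018,.191),(.018,.161)):
    q=np.array([proj(n,[P[0]+R*np.cos(a),P[1]+R*np.sin(a),z]) for a in np.linspace(0,6.28,40)])
    q=((q-[x0,y0]+.5)*k*.94).astype(int); cv2.polylines(big,[q],True,(255,0,0),1)
  cv2.imwrite('pics/ov_%s.png'%n,big)
A=[cv2.imread('pics/ov_%s.png'%n) for n in('scene','top')]; cv2.imwrite('pics/ov.png',np.hstack(A))
```

```text
((373.26776123046875, 193.50942993164062), (68.02244567871094, 68.98480987548828), 51.97272872924805) [ 0.5575 -0.1501  0.096 ]
expected px dia 68.14868007151075
captop top [ 0.558  -0.1524  0.188 ] scene [ 0.5566 -0.1477  0.188 ]
captop top [ 0.5577 -0.1521  0.191 ] scene [ 0.5584 -0.1457  0.191 ]
(0.558, -0.153) [('scene', [[288.5, 190.7], [286.3, 171.5], [284.7, 157.4], [283.9, 150.3]]), ('top', [[370.7, 196.0], [374.3, 193.4], [377.0, 191.4], [378.3, 190.4]])]
(0.562, -0.15) [('scene', [[288.3, 192.0], [286.1, 172.8], [284.5, 158.7], [283.7, 151.7]]), ('top', [[369.7, 194.6], [373.2, 191.9], [375.9, 189.9], [377.2, 188.9]])]
(0.565, -0.148) [('scene', [[288.1, 193.0], [285.9, 173.8], [284.2, 159.7], [283.4, 152.7]]), ('top', [[369.1, 193.6], [372.5, 190.8], [375.1, 188.8], [376.4, 187.7]])]
```

View pics/ov.png

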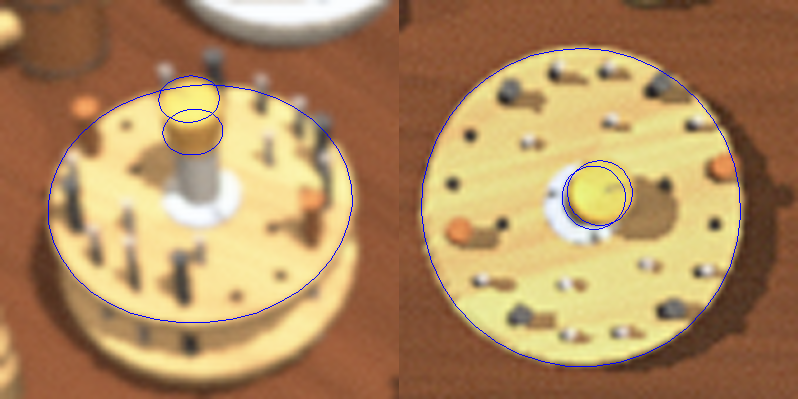

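```bash
python3 -m inch '{"xyz":[[40,-18,0],[80,-36,0],[120,-54,0],[160,-72,0],[200,-90,0],[240,-108,0],[280,-126,0],[320,-144,0],[360,-162,0],[400,-180,0],[435,-195,0],[435,-195,0]],"spin":[-0.18,-0.36,-0.54,-0.72,-0.9,-1.08,-1.26,-1.44,-1.62,-1.8,-1.98,-2.16]}' 1 25
python3 -c "
from h import *
s=arm.state();print(s['joint_positions'].round(1),s['position'].round(4),s['eef_rot'].round(2))"
```

```text
clock: 2.4
position: [0.5595, -0.147, 0.2498]
eef_rot: [180.0, 0.0, 150.5]
contact_force: [-0.3, -0.1, 0.4]
gripper_width: 0.0855
[-22.7  18.3   3.1  74.8   0.    6.8] [ 0.5595 -0.147   0.2498] [1.7998e+02 1.0000e-02 1.5049e+02]
```

```bash
python3 -m inch '{"xyz":[[0,0,0],[0,0,0],[0,0,0],[0,0,0],[0,0,0],[0,0,0],[0,0,0],[0,0,0],[0,0,0]],"spin":[-0.18,-0.36,-0.54,-0.72,-0.9,-1.08,-1.26,-1.44,-1.55]}'
python3 -m inch '{"xyz":[[0,0,0],[0,0,0],[0,0,0],[0,0,0],[0,0,0],[0,0,0],[0,0,0],[0,0,0],[0,0,0],[0,0,0]],"spin":[-0.18,-0.36,-0.54,-0.72,-0.9,-1.08,-1.26,-1.44,-1.55,-1.55]}'
python3 - <<'E'
from h import *
s=arm.state();print(s['joint_positions'].round(1),s['position'].round(4),s['eef_rot'].round(2))
a=snap('scene','s1.png');b=snap('top','t1.png')
A=cv2.resize(a[90:215,225:350],(400,400),interpolation=cv2.INTER_CUBIC);B=cv2.resize(b[130:255,315:440],(400,400),interpolation=cv2.INTER_CUBIC)
cv2.imwrite('pics/c1.png',np.hstack([A,B])[:,:,::-1])
for n in('scene','top'): print(proj(n,s['position']), proj(n,s['position']+[0,0,.019]))
E
```

```text
clock: 3.52
position: [0.558, -0.1492, 0.25]
eef_rot: [-180.0, -0.0, -121.0]
contact_force: [-0.4, 0.3, -0.4]
gripper_width: 0.0855
clock: 4.78
position: [0.558, -0.1492, 0.25]
eef_rot: [180.0, -0.0, -32.5]
contact_force: [-0.1, 0.1, 0.3]
gripper_width: 0.0855
[ -22.9   18.2    3.    74.8   -0.  -170.4] [ 0.558  -0.1492  0.25  ] [180.    -0.   -32.52]
[283.26883757 136.17386803] [282.72340811 131.22014124]
[379.64148254 188.32706567] [380.57764892 187.62563295]
```

View pics/c1.png

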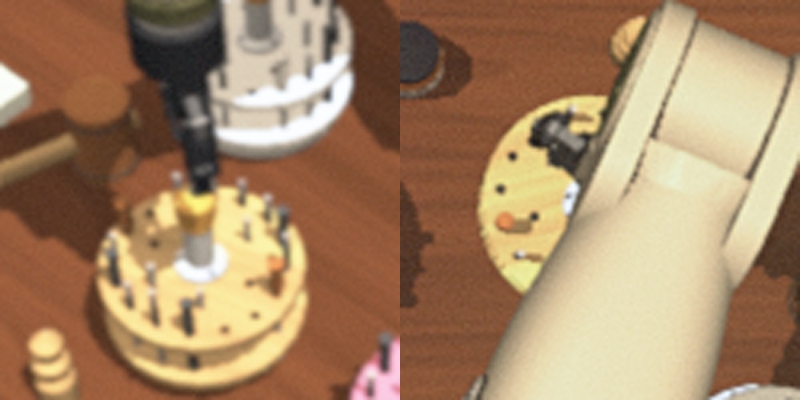

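```bash
python3 -m inch '{"xyz":[[0,0,20],[0,0,40],[0,0,55],[0,0,65],[0,0,73],[0,0,73],[0,0,73]],"spin":[0,0,0,0,0,0,0]}'
python3 - <<'E'
from h import *
s=arm.state();print(s['joint_positions'].round(1),s['position'].round(4),s['eef_rot'].round(2),s['contact_force'].round(2),s['ft_torque'].round(3))
a=snap('scene','s2.png');b=snap('top','t2.png')
A=cv2.resize(a[90:215,225:350],(400,400),interpolation=cv2.INTER_CUBIC);B=cv2.resize(b[130:255,315:440],(400,400),interpolation=cv2.INTER_CUBIC)
cv2.imwrite('pics/c2.png',np.hstack([A,B])[:,:,::-1])
E
```

```text
clock: 5.75
position: [0.5583, -0.1494, 0.1775]
eef_rot: [-180.0, -0.1, -32.5]
contact_force: [0.6, -0.5, 0.7]
gripper_width: 0.0852
[ -22.9   19.9   -4.8   65.2   -0.  -170.5] [ 0.5583 -0.1494  0.1775] [-1.800e+02 -5.000e-02 -3.246e+01] [ 0.56 -0.45  0.68] [ 0.019 -0.06   0.03 ]
```

View pics/c2.png

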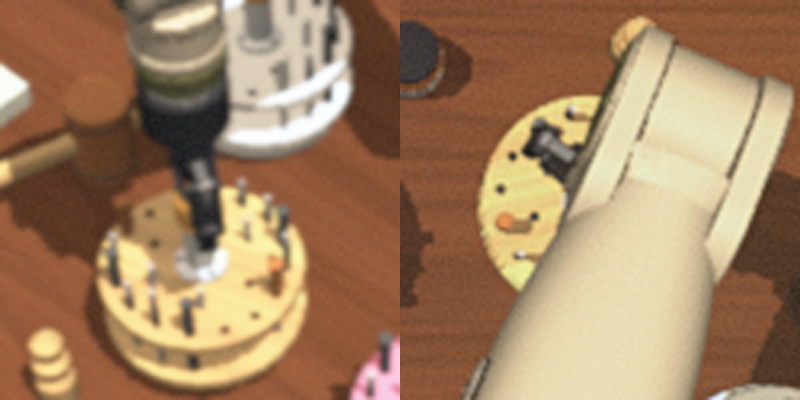

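The fingers straddle the cap (it shows at crop pixel (183,212), between the fingers). Close gently.

```bash
python3 -m inch '{"xyz":[[0,0,0],[0,0,0],[0,0,0],[0,0,0],[0,0,0],[0,0,0],[0,0,0],[0,0,0]],"spin":[0,0,0,0,0,0,0,0]}' -1 25
python3 - <<'E'
from h import *
s=arm.state();print(s['joint_positions'].round(1),s['position'].round(4),s['eef_rot'].round(2),s['contact_force'].round(2),s['ft_torque'].round(3))
R=cv2.Rodrigues
from scipy.spatial.transform import Rotation as Q
r=Q.from_euler('xyz',s['eef_rot'],degrees=True);print('tool force',r.inv().apply(s['contact_force']).round(2))
E
```

```text
clock: 6.85
position: [0.5576, -0.1501, 0.1774]
eef_rot: [179.9, -0.0, -32.5]
contact_force: [-3.7, -3.3, 3.7]
gripper_width: 0.0348
[-2.300e+01  1.990e+01 -4.900e+00  6.520e+01 -1.000e-01 -1.705e+02] [ 0.5576 -0.1501  0.1774] [ 1.7989e+02 -3.0000e-02 -3.2500e+01] [-3.66 -3.3   3.73] [-0.751  0.81  -0.004]
tool force [-1.31  4.76 -3.72]
```

```bash
cat > st.py <<'E'
from h import *
from scipy.spatial.transform import Rotation as Q
s=arm.state(); r=Q.from_euler('xyz',s['eef_rot'],degrees=True)
print('q6',s['joint_positions'][5].round(2),'q1',s['joint_positions'][0].round(2),'pos',s['position'].round(4),'yaw',s['eef_rot'][2].round(2),'Fw',s['contact_force'].round(1),'Ft',r.inv().apply(s['contact_force']).round(1),'M',s['ft_torque'].round(3),'w',s['gripper_width'].round(4),'t',round(s['clock'],2))
E
python3 -m inch '{"xyz":[[0,0,0.1],[0,0,0.2],[0,0,0.3],[0,0,0.4],[0,0,0.4]],"spin":[0.15,0.3,0.45,0.6,0.6]}'; python3 st.py
```

```text
clock: 7.48
position: [0.5578, -0.1499, 0.177]
eef_rot: [180.0, -0.1, -66.8]
contact_force: [-3.8, -3.8, 5.1]
gripper_width: 0.0354Traceback (most recent call last):
  File "st.py", line 4, in <module>
    print('q6',s['joint_positions'][5].round(2),'q1',s['joint_positions'][0].round(2),'pos',s['position'].round(4),'yaw',s['eef_rot'][2].round(2),'Fw',s['contact_force'].round(1),'Ft',r.inv().apply(s['contact_force']).round(1),'M',s['ft_torque'].round(3),'w',s['gripper_width'].round(4),'t',round(s['clock'],2))
                                                                                                                                                                                                                                                                   ^^^^^^^^^^^^^^^^^^^^^^^^
AttributeError: 'float' object has no attribute 'round'
```

```bash
sed -i "s/s\['gripper_width'\].round(4)/round(s['gripper_width'],4)/" st.py; python3 st.py; python3 -m inch '{"xyz":[[0,0,0.1],[0,0,0.2],[0,0,0.3],[0,0,0.4],[0,0,0.5],[0,0,0.6],[0,0,0.6]],"spin":[0.15,0.3,0.45,0.6,0.75,0.9,0.9]}'; python3 st.py
```

```text
q6 -136.19 q1 -22.96 pos [ 0.5578 -0.1499  0.177 ] yaw -66.78 Fw [-3.8 -3.8  5.1] Ft [ 2.   5.  -5.1] M [-0.806  0.809 -0.085] w 0.0354 t 7.47
clock: 8.35
position: [0.5582, -0.1499, 0.1764]
eef_rot: [-179.9, -0.1, -118.2]
contact_force: [-3.1, -5.1, 5.2]
gripper_width: 0.0351
q6 -84.75 q1 -22.96 pos [ 0.5582 -0.1499  0.1764] yaw -118.2 Fw [-3.1 -5.1  5.2] Ft [ 5.9  0.3 -5.2] M [-0.863  0.614 -0.062] w 0.0351 t 8.35
```

```bash
python3 -m inch '{"xyz":[[0,0,0.1],[0,0,0.2],[0,0,0.3],[0,0,0.4],[0,0,0.5],[0,0,0.6],[0,0,0.7],[0,0,0.8],[0,0,0.8]],"spin":[0.15,0.3,0.45,0.6,0.75,0.9,1.05,1.2,1.2]}'; python3 st.py
```

```text
clock: 9.48
position: [0.5585, -0.1503, 0.1757]
eef_rot: [-179.9, 0.1, 173.0]
contact_force: [-3.3, -6.2, 4.1]
gripper_width: 0.0348
q6 -16.01 q1 -22.97 pos [ 0.5585 -0.1503  0.1757] yaw 173.04 Fw [-3.3 -6.2  4.1] Ft [ 2.5 -6.5 -4.1] M [-1.106  0.438 -0.068] w 0.0348 t 9.47
```

```bash
python3 -m inch '{"xyz":[[0,0,0.1],[0,0,0.2],[0,0,0.2]],"spin":[0.1,0.2,0.2]}'; python3 st.py
```

```text
clock: 9.85
position: [0.5585, -0.1504, 0.1756]
eef_rot: [-179.9, 0.1, 161.6]
contact_force: [-2.3, -6.2, 4.3]
gripper_width: 0.0353
q6 -4.58 q1 -22.98 pos [ 0.5585 -0.1504  0.1756] yaw 161.6 Fw [-2.3 -6.2  4.3] Ft [ 0.2 -6.6 -4.3] M [-1.173  0.548 -0.082] w 0.0353 t 9.85
```

```bash
python3 -m inch '{"xyz":[[0,0,0.1],[0,0,0.2],[0,0,0.2]],"spin":[0.1,0.2,0.2]}'; python3 st.py
```

```text
clock: 10.22
position: [0.5584, -0.1505, 0.1754]
eef_rot: [-179.9, 0.1, 150.1]
contact_force: [-3.0, -6.8, 5.6]
gripper_width: 0.0351
q6 6.89 q1 -22.98 pos [ 0.5584 -0.1505  0.1754] yaw 150.14 Fw [-3.  -6.8  5.6] Ft [-0.8 -7.4 -5.6] M [-1.278  0.568 -0.042] w 0.0351 t 10.22
```

```bash
python3 -m inch '{"xyz":[[0,-0.4,0.1],[0,-0.7,0.2],[0,-0.7,0.2]],"spin":[0.1,0.2,0.2]}'; python3 st.py
```

```text
clock: 10.6
position: [0.5583, -0.1506, 0.1753]
eef_rot: [-180.0, 0.1, 138.7]
contact_force: [-1.2, -4.7, 4.2]
gripper_width: 0.0351
q6 18.28 q1 -23.03 pos [ 0.5583 -0.1506  0.1753] yaw 138.7 Fw [-1.2 -4.7  4.2] Ft [-2.2 -4.3 -4.2] M [-0.886  0.373 -0.046] w 0.0351 t 10.6
```

```bash
python3 -m inch '{"xyz":[[0,0,0],[0,0,0.1],[0,0,0.1]],"spin":[0.1,0.2,0.2]}'; python3 st.py
```

```text
clock: 10.98
position: [0.5583, -0.1507, 0.1752]
eef_rot: [180.0, 0.1, 127.2]
contact_force: [-2.1, -5.3, 5.6]
gripper_width: 0.0353
q6 29.73 q1 -23.03 pos [ 0.5583 -0.1507  0.1752] yaw 127.24 Fw [-2.1 -5.3  5.6] Ft [-3.  -4.9 -5.6] M [-0.955  0.412 -0.085] w 0.0353 t 10.97
```

```bash
python3 -m inch '{"xyz":[[0,0,0],[0,0,0.1],[0,0,0.1]],"spin":[0.1,0.2,0.2]}'; python3 st.py
```

```text
clock: 11.35
position: [0.5582, -0.1508, 0.1751]
eef_rot: [180.0, 0.1, 115.8]
contact_force: [-3.3, -5.0, 5.3]
gripper_width: 0.0353
q6 41.19 q1 -23.03 pos [ 0.5582 -0.1508  0.1751] yaw 115.77 Fw [-3.3 -5.   5.3] Ft [-3.1 -5.2 -5.2] M [-1.003  0.492 -0.012] w 0.0353 t 11.35
```

```bash
python3 -m inch '{"xyz":[[0,0,0],[0,0,0.1],[0,0,0.1]],"spin":[0.1,0.2,0.2]}'; python3 st.py
```

```text
clock: 11.72
position: [0.5581, -0.1508, 0.1749]
eef_rot: [180.0, 0.1, 104.3]
contact_force: [-2.3, -5.2, 4.9]
gripper_width: 0.0351
q6 52.65 q1 -23.03 pos [ 0.5581 -0.1508  0.1749] yaw 104.31 Fw [-2.3 -5.2  4.9] Ft [-4.4 -3.5 -4.9] M [-1.052  0.499 -0.032] w 0.0351 t 11.72
```

```bash
python3 -m inch '{"xyz":[[0,0,0.1],[0,0,0.2],[0,0,0.2]],"spin":[0.1,0.2,0.2]}'; python3 st.py
```

```text
clock: 12.1
position: [0.558, -0.1508, 0.1748]
eef_rot: [179.9, 0.1, 92.9]
contact_force: [-3.6, -5.4, 4.8]
gripper_width: 0.0347
q6 64.11 q1 -23.04 pos [ 0.558  -0.1508  0.1748] yaw 92.85 Fw [-3.6 -5.4  4.8] Ft [-5.2 -3.8 -4.8] M [-1.025  0.649 -0.049] w 0.0347 t 12.1
```

```bash
python3 -m inch '{"xyz":[[0,0,0],[0,0,0.1],[0,0,0.1]],"spin":[0.1,0.2,0.2]}'; python3 st.py
```

```text
clock: 12.48
position: [0.5579, -0.1508, 0.1747]
eef_rot: [179.9, 0.1, 81.4]
contact_force: [-3.7, -5.2, 5.9]
gripper_width: 0.0351
q6 75.57 q1 -23.04 pos [ 0.5579 -0.1508  0.1747] yaw 81.39 Fw [-3.7 -5.2  5.9] Ft [-5.7 -2.8 -5.9] M [-1.032  0.663 -0.082] w 0.0351 t 12.47
```

```bash
python3 -m inch '{"xyz":[[0,0,0.1],[0,0,0.2],[0,0,0.2]],"spin":[0.1,0.2,0.2]}'; python3 st.py
```

```text
clock: 12.85
position: [0.5578, -0.1508, 0.1745]
eef_rot: [179.9, 0.1, 69.9]
contact_force: [-3.6, -5.6, 6.1]
gripper_width: 0.0349
q6 87.03 q1 -23.04 pos [ 0.5578 -0.1508  0.1745] yaw 69.93 Fw [-3.6 -5.6  6.1] Ft [-6.5 -1.5 -6.1] M [-1.023  0.69  -0.064] w 0.0349 t 12.85
```

```bash
python3 -m inch '{"xyz":[[0,0,0],[0,0,0.1],[0,0,0.1]],"spin":[0.1,0.2,0.2]}'; python3 st.py
```

```text
clock: 13.22
position: [0.5577, -0.1507, 0.1744]
eef_rot: [179.9, 0.1, 58.5]
contact_force: [-3.8, -4.6, 5.6]
gripper_width: 0.035
q6 98.49 q1 -23.04 pos [ 0.5577 -0.1507  0.1744] yaw 58.47 Fw [-3.8 -4.6  5.6] Ft [-5.9 -0.8 -5.6] M [-0.994  0.738 -0.063] w 0.035 t 13.22
```

```bash
python3 -m inch '{"xyz":[[0,0,0],[0,0,0.1],[0,0,0.1]],"spin":[0.1,0.2,0.2]}'; python3 st.py
```

```text
clock: 13.6
position: [0.5576, -0.1507, 0.1743]
eef_rot: [179.9, 0.1, 47.0]
contact_force: [-4.4, -4.8, 6.2]
gripper_width: 0.035
q6 109.95 q1 -23.04 pos [ 0.5576 -0.1507  0.1743] yaw 47.02 Fw [-4.4 -4.8  6.2] Ft [-6.5  0.1 -6.1] M [-0.991  0.749 -0.045] w 0.035 t 13.6
```

```bash
python3 -m inch '{"xyz":[[0,0,0.1],[0,0,0.1],[0,0,0.1]],"spin":[0.1,0.2,0.2]}'; python3 st.py
```

```text
clock: 13.98
position: [0.5576, -0.1506, 0.1741]
eef_rot: [179.9, 0.0, 35.6]
contact_force: [-3.7, -4.8, 6.8]
gripper_width: 0.0354
q6 121.41 q1 -23.03 pos [ 0.5576 -0.1506  0.1741] yaw 35.56 Fw [-3.7 -4.8  6.8] Ft [-5.8  1.8 -6.8] M [-0.949  0.82  -0.072] w 0.0354 t 13.97
```

```bash
python3 -m inch '{"xyz":[[0,0,0],[0,0,0.1],[0,0,0.1]],"spin":[0.1,0.2,0.2]}'; python3 st.py
```

```text
clock: 14.35
position: [0.5575, -0.1505, 0.174]
eef_rot: [179.9, 0.0, 24.1]
contact_force: [-4.4, -4.2, 6.2]
gripper_width: 0.0356
q6 132.87 q1 -23.03 pos [ 0.5575 -0.1505  0.174 ] yaw 24.1 Fw [-4.4 -4.2  6.2] Ft [-5.7  2.  -6.1] M [-0.871  0.815 -0.067] w 0.0356 t 14.35
```

```bash
python3 -m inch '{"xyz":[[0,0,0],[0,0,0.1],[0,0,0.1]],"spin":[0.1,0.2,0.2]}'; python3 st.py
```

```text
clock: 14.72
position: [0.5594, -0.15, 0.174]
eef_rot: [179.9, -0.2, 12.8]
contact_force: [3.5, -2.4, 3.6]
gripper_width: 0.0354
q6 144.27 q1 -22.98 pos [ 0.5594 -0.15    0.174 ] yaw 12.75 Fw [ 3.5 -2.4  3.6] Ft [ 2.9  3.1 -3.5] M [-0.569 -0.607  0.449] w 0.0354 t 14.72
```

The torque jumped from -0.07 to +0.45 N m at about 5.4 rad of turning, so the cap is on its stop and the grip slipped a little. I'll release, regrasp cleanly, and confirm the stop with fine steps.

```bash
python3 -m inch '{"xyz":[[0,0,0],[0,0,0],[0,0,0]],"spin":[0,0,0]}' -0.1 25; python3 st.py
python3 - <<'E'
from h import *
a=snap('scene','s3.png');b=snap('top','t3.png')
A=cv2.resize(a[90:215,225:350],(400,400),interpolation=cv2.INTER_CUBIC);B=cv2.resize(b[130:255,315:440],(400,400),interpolation=cv2.INTER_CUBIC)
cv2.imwrite('pics/c3.png',np.hstack([A,B])[:,:,::-1])
E
```

```text
clock: 15.1
position: [0.5572, -0.1494, 0.1727]
eef_rot: [-179.9, 0.1, 12.5]
contact_force: [-0.2, -0.8, -0.1]
gripper_width: 0.0382
q6 144.53 q1 -22.99 pos [ 0.5572 -0.1494  0.1727] yaw 12.48 Fw [-0.2 -0.8 -0.1] Ft [-0.4  0.7  0.1] M [-0.013 -0.065  0.038] w 0.0382 t 15.1
```

View pics/c3.png

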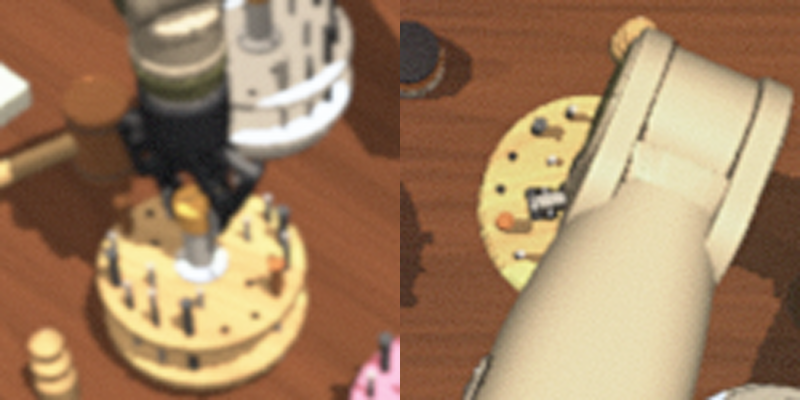

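The picture shows the open fingers clear of the cap (crop (188,212)), with nothing disturbed. Regrasp slightly recentred, then check the stop in fine steps.

```bash
python3 -m inch '{"xyz":[[0.3,0.8,-0.5],[0.3,0.8,-0.5],[0.3,0.8,-0.5],[0.3,0.8,-0.5],[0.3,0.8,-0.5]],"spin":[0,0,0,0,0]}' -1 35; python3 st.py
```

```text
clock: 15.82
position: [0.5575, -0.1505, 0.1734]
eef_rot: [-180.0, 0.1, 12.4]
contact_force: [-3.3, -1.7, -2.7]
gripper_width: 0.0345
q6 144.53 q1 -23.06 pos [ 0.5575 -0.1505  0.1734] yaw 12.41 Fw [-3.3 -1.7 -2.7] Ft [-3.6  1.   2.7] M [-0.3    0.612 -0.063] w 0.0345 t 15.82
```

```bash
python3 -m inch '{"xyz":[[0,0,0],[0,0,0]],"spin":[0.03,0.03]}'; python3 st.py
```

```text
clock: 16.08
position: [0.5575, -0.1505, 0.1734]
eef_rot: [-180.0, 0.1, 10.7]
contact_force: [-4.6, -2.6, -5.1]
gripper_width: 0.0349
q6 146.23 q1 -23.05 pos [ 0.5575 -0.1505  0.1734] yaw 10.72 Fw [-4.6 -2.6 -5.1] Ft [-5.   1.6  5.1] M [-0.382  0.789  0.526] w 0.0349 t 16.07
```

The stop is confirmed: +0.53 N m after only 0.03 rad. Now back off 1.60 rad of commanded turn, which is 1.57 plus the 0.03 wind-up, rising 1 mm.

```bash
python3 -m inch '{"xyz":[[0,0,0],[0,0,-0.1],[0,0,-0.1]],"spin":[-0.1,-0.2,-0.2]}'; python3 st.py
```

```text
clock: 16.45
position: [0.5575, -0.1505, 0.1735]
eef_rot: [-180.0, 0.1, 22.1]
contact_force: [-5.2, -2.3, -4.1]
gripper_width: 0.0346
q6 134.87 q1 -23.06 pos [ 0.5575 -0.1505  0.1735] yaw 22.07 Fw [-5.2 -2.3 -4.1] Ft [-5.7  0.2  4.1] M [-0.49   0.926  0.115] w 0.0346 t 16.45
```

```bash
python3 -m inch '{"xyz":[[0,0,-0.1],[0,0,-0.1],[0,0,-0.2],[0,0,-0.3],[0,0,-0.3],[0,0,-0.4],[0,0,-0.4]],"spin":[-0.12,-0.24,-0.36,-0.48,-0.6,-0.7,-0.7]}'; python3 st.py
```

```text
clock: 17.32
position: [0.5577, -0.1508, 0.174]
eef_rot: [-180.0, 0.0, 62.2]
contact_force: [-3.9, -3.1, -5.5]
gripper_width: 0.0345
q6 94.78 q1 -23.07 pos [ 0.5577 -0.1508  0.174 ] yaw 62.16 Fw [-3.9 -3.1 -5.5] Ft [-4.5 -2.   5.5] M [-0.637  0.862  0.072] w 0.0345 t 17.32
```

```bash
python3 -m inch '{"xyz":[[0,0,-0.1],[0,0,-0.1],[0,0,-0.2],[0,0,-0.3],[0,0,-0.3],[0,0,-0.4],[0,0,-0.4],[0,0,-0.4]],"spin":[-0.12,-0.24,-0.36,-0.48,-0.6,-0.66,-0.7,-0.7]}'; python3 st.py
```

```text
clock: 18.32
position: [0.5581, -0.1508, 0.1744]
eef_rot: [-180.0, 0.0, 102.2]
contact_force: [-3.9, -3.8, -5.8]
gripper_width: 0.0349
q6 54.7 q1 -23.06 pos [ 0.5581 -0.1508  0.1744] yaw 102.24 Fw [-3.9 -3.8 -5.8] Ft [-2.9 -4.7  5.8] M [-0.76   0.677  0.048] w 0.0349 t 18.32
```

```bash
python3 - <<'E'
from h import *
a=snap('scene','s4.png');b=snap('top','t4.png')
A=cv2.resize(a[140:180,265:305],(400,400),interpolation=cv2.INTER_CUBIC);B=cv2.resize(b[130:255,315:440],(400,400),interpolation=cv2.INTER_CUBIC)
cv2.imwrite('pics/c4.png',np.hstack([A,B])[:,:,::-1])
for n in ('scene','top'):
  for th in ('mallet','jar','slicker'):
    for r in arm.tip_of(n,th)[:1]: print(n,th,np.round(r['xy'],1),round(r['confidence'],2))
E
python3 st.py
```

```text
scene mallet [257.1 139.9] 0.94
scene jar [296.4 252.2] 0.56
scene slicker [242.8 213.3] 0.53
top mallet [448.  220.7] 0.6
top jar [313.2 150.7] 0.77
top slicker [384.6 145. ] 0.54
q6 54.65 q1 -23.06 pos [ 0.558  -0.1508  0.1744] yaw 102.29 Fw [-1.8 -4.6 -6.8] Ft [-4.1 -2.8  6.8] M [-0.803  0.616  0.016] w 0.0347 t 18.73
```

View pics/c4.png

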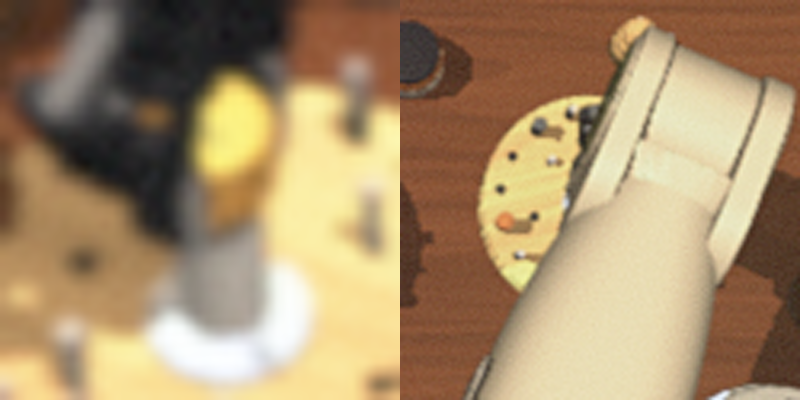

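View pics/s4.png

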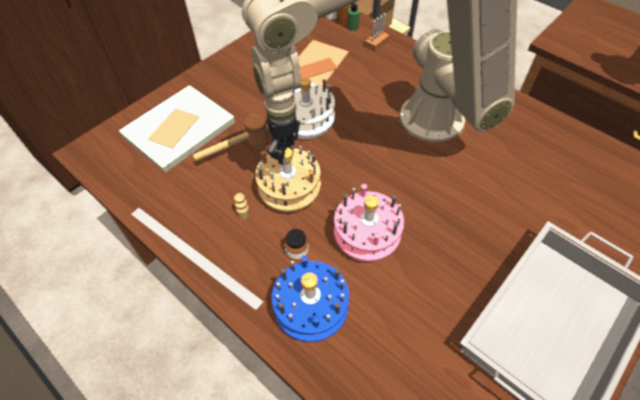

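The picture shows the cap held in the jaws at scene (288,152), and the mallet (257,140), jar (296,252) and slicker (243,213) where they were. I'm handing in while holding at 35 N.

```bash
python3 -c "
from cell import arm
print(arm.close_job())"; python3 st.py
```

```text
the job is handed in; nothing more can be done
None
the job is handed in; nothing more can be done
```

The cap on the natural-wood rack is bottomed out on the washer and backed off a quarter turn. It was still held in the gripper at 35 N a finger when I handed the job in, at about 18.7 s.

- **Screwing down:** I gripped the cap at 25 N and turned it clockwise about 5.4 rad. The torque then jumped from about -0.07 to +0.45 N m. The grip slipped a little at the stop, so I released, recentred and regrasped at 35 N.
- **Stop check:** a further 0.03 rad clockwise gave +0.53 N m, so the cap was on its stop.
- **Backing off:** I turned the cap back a measured 89.9° and followed it up about 1 mm. The torque stayed at or below about 0.1 N m, so I saw no sign of slipping.
- **Last checks:** in both cameras the mallet, jar and slicker were within about 5 pixels of where they started, which is the detector's scatter. Wrist forces at the readings stayed below about 10 N.
- **Not confirmed:** I could not see the groove on the cap under the gripper, so the quarter turn rests on the measured tool yaw and torque, not on a picture. The small torque readings during free turning (about ±0.1 N m) were too noisy to show the thread friction clearly, and their sign did not always match the direction of turning.

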